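Unlatch the peel tester's service cover and hold it open

ROBOT

A 6-joint arm with a two-finger parallel gripper is mounted at the origin on the work surface. World frame = base frame: x ahead of the robot, y to its left, z up, the work surface at z = 0. Lengths are in m, angles in degrees, forces in N, time in s.
With the tool pointing down it reaches from about 0.4 to 0.825 m from the base axis. Payload 7 kg.
Tool frame: the origin (TCP) lies between the finger pads; the fingertips stand 19 mm ahead of it and the grasp point (between the pads) is the TCP; z points along the fingers, y is the line along which they close (so a half turn about z gives the same grasp; the last joint's range is limited). The gripper opens to 88 mm and grips with 3 to 60 N. Pads are 19 mm wide; open, the fingers measure 130 mm over their backs; the gripper's body (78 mm by 193 mm) begins 47 mm behind the grasp point.
Start: joints at [-56.946, 20.546, 0.682, 0, -70.136, -16.507], TCP at [0.192, -0.647, 0.246] pointing down, gripper open.
Joint ranges: [-176.03, 176.03], [-82.01, 121.73], [-58.28, 71.71], [-173.87, 95.51], [-174.79, -0.11], [-173.66, 173.66]. Speed limits (degrees/s): [136.94, 136.94, 172.46, 180, 180, 180].

INTERFACE

Orientations are given as [roll, pitch, yaw] about the fixed x, y, z axes, in that order (R = Rz(yaw) Ry(pitch) Rx(roll)).
In Python, from plant import get_obs, snapshot, close_job, spot_in, spot_point gives the robot as it stands.
- The arm moves only by the tool play_rows, never from a script. Its argument "plan" is a list of rows, each a list of 6 numbers: the shift along the tool's x, y, z in cm, then the turn, a rotation vector about the tool's x, y, z in degrees. A call has 1 to 20 rows; each row shifts and turns the commanded pose from where the row before left it, along the tool's axes as they then stand; what a row does not reach is not made up. A row lasts 1/12 s, in which the tool goes at most 41.7 mm and 7.16 degrees, less where a joint would pass 70% of its speed; a pose out of reach is approached as far as the arm can. A call is refused whole if a number of a shift passes 4.17 or a number of a turn 7.16, either way. A call with a gripper value outside its range is refused whole. "grip" is the finger opening in cm, from 0 to 8.76, set as the call begins (left out, the last holds). The fingers move at their own pace and stop on an object; the grip force is fixed at half the most. Time passes only in rows, so rows that do not move let the fingers close. It gives the time, the measured TCP pose, the force, the opening and the grip force at its end, in the units of the state.
- get_obs(): the state, without advancing time (a new reading comes with each control period).
- snapshot(name): name is "scene" or "top" or "wrist"; returns a dict with "frame" (384x512x3 uint8, red, green, blue), "fx", "fy", "cx", "cy" (pixels), "k1" (the pictures are not rectified: a ray, as slopes to the right and down, at radius r is drawn at 1 + k1 r^2 times it, then the intrinsics apply), "position" and "attitude" of the camera in the world. Camera axes: x right, y down, z forward; pixel columns grow to the right and rows downward; lengths in m; the calibration is good to about 2 mm. A picture is of the moment at which its call begins. There is no depth.
- close_job(): hands the job in; it is judged then, once.
Trained networks look in the newest picture that a camera, given by its name, has taken for a name from the list of things; names that differ only in an ending like _2 or _b are one class to them, and where a whole thing is asked for, a point or a joint stands for the part that bears it (a point fixed in the world has none). Each returns a list of dicts, best first, with "score" (0 to 1); they miss things now and then, are a little off and sometimes report something else, mostly with a low value. They report only what shows in the picture. A call takes as long as a camera call.
- spot_in(camera, thing): "position" ([x, y, z] in m, in world coordinates, good to about 4 mm: the middle of the surface that is visible of it).
- spot_point(camera, thing): "position" ([x, y, z] in m, in world coordinates, good to about 4 mm: a listed point, or the origin of a listed thing).
The state is a dict: "clock": time; "joint_pos": joint angles; "qvel": joint speeds; "tau": joint torques, N m; "tool_pos": TCP position; "orientation": TCP orientation; "force": force on the tool from outside, world axes, zero at the start; "moment": the same for the moment, N m; "opening": finger opening in m; "gripper_force": force on a finger pad.
Only numpy, scipy, OpenCV 4.12 (cv2) and the standard library are available. Lean on these libraries where they do the work, as an engineer would, in place of code of your own. Each camera call takes 0.05 s, during which the arm holds its last target. There are 200 camera calls.

TASK

With the flat-handled slotted key from the tool stand, turn the captive quarter-turn latch in the tester's hinged service cover fully counter-clockwise to its stop, then hang the key back in its hole in the stand. Then lift the cover by its bow handle and hold it open at 60 degrees so that I can get at the lead screw: nothing keeps it up but you, so finish while still gripping it. Work the latch only with the key, and leave the other things on the bench where they are.

Things in the scene. Friction and masses are not known exactly. Their poses are not given: they have to be found in the camera images.
- tester: White benchtop peel tester, fixed, turned only about z. Origin under the middle of its base. 620 mm along y, 300 along x; flat deck 150 mm up, from x = -70 mm (top of the sloped control panel) to +150. The service cover lies at the deck's +y end, its middle at x = 45, y = 130 mm; on its -y side stand rails and clamps up to 54 mm above the deck.
- cover_hinge (a point): Middle of the cover's hinge line, 152 mm above the bench (half the sheet's thickness); y runs along the hinge, axes turn with the cover (shut: parallel to the tester's). The cover is an aluminium sheet 4 mm thick, 220 mm wide (y), from 4 to 180 mm in -x of the hinge; shut, its upper face is 154 mm up. 0.38 to 0.6 kg with handle and latch.
- cover_handle (a point): Middle of the grip bar of the cover's bow handle: round dark bar 10 mm thick, 110 mm long, parallel to the hinge, a leg at each end, 33 mm free between bar and sheet. In the cover's axes 112 mm in -x and 40 mm in +z of the hinge point, so 192 mm above the bench when shut. Axes turn with the cover. The round bar can turn between the finger pads.
- cover (a joint): Angle of the cover in rad about the hinge on its far (+x) edge: 0 shut, grows as the near edge rises, stop at 1.4; 60 degrees is 1.047. No stay or spring: it falls shut by its own weight from any angle. It cannot be lifted until the latch has turned past about 1.1 rad.
- latch_head (a point): Centre of the top of the slotted latch head: round, steel, 24 mm diameter, standing 6 mm above the sheet (160 mm above the bench), on the cover's middle line 152 mm in -x of the hinge. The slot runs across its centre along this point's x axis: 4.5 mm wide, about 8 mm at its broken top edges, 6 mm deep (its floor is the sheet's upper face). The point turns with the latch.
- latch (a joint): Angle of the latch in rad, growing counter-clockwise seen from above: 0 locked with the slot along the tester's x axis, stop at 1.5 fully undone. It starts between 0 and 0.3. Stiff by about 0.06 N m, stays where it is left.
- key: Slotted key hanging upright in the stand, 80 g. Origin mid lower edge of the blade, z up to the handle. From the tip: flat blade 16 mm wide (x), 2.2 thick (y), 13 long; 8 mm shank to 62; black collar, 30 mm diameter, 62 to 67; flat black handle 67 to 113, 36 mm wide (x), 14 thick (y), in the blade's plane. Hung, the collar rests on the stand and the origin is 23 mm up.
- rack: Bare aluminium tool stand, 130 mm along its x, 60 mm along its y, fixed; origin under its middle on the bench. Top plate 8 mm thick with its upper face 85 mm above the bench, open beneath. Two short black tool ends stand in the plate at x = -22 and -44 mm, up to 22 mm above it.
- rack_hole (a point): Centre of the key's hole at the upper face of the stand's top plate: round, 23 mm diameter with a 2.5 mm chamfer, 30 mm in +x of the stand's origin.
- press_roller: Hand press roller, a rubber-covered wheel of 84 mm diameter in a steel fork with a bar handle, 2 kg, lying on the bench at the right. Origin under the wheel's middle. A bystander.
- tape_big: Flat brown roll of tape, 110 mm diameter, 25 mm high, lying on the bench at the left near the robot. Origin under its centre. A bystander.
- tape_mid: Off-white roll of tape, 90 mm diameter, 48 mm high, standing on the bench beyond the tool stand. Origin under its centre. A bystander.
- tape_small: Small roll of tape, 48 mm diameter, 19 mm high, on the tester's deck beside the cover. Origin under its centre. A bystander.
- ruler: Steel ruler, 300 x 28 x 3 mm, on the bench between robot and tester. Origin under its middle. A bystander.

How it is judged:
By the outcome, as a careful person would: the job done as asked, in the order asked, and still so for the second after the job is handed in, while the arm keeps its last pose, push and grip.
It also fails if it takes over 64 s, if anything falls off the work surface, if the arm or the gripper's body presses on something with over 40 N, if the wrist force passes 120 N, or if a joint passes its speed limit or range.

## Working session

There is one attempt and no reset: what is moved stays moved. The work goes in short steps, Python scripts to look and compute and a tool call to move; the robot and the scene stay as the last step left them, time stands still between calls to the robot, and variables do not carry over. Pictures are saved under pics/ and viewed, at most 10 in all, crops included, and the job is handed in when it is done.

Besides the shell and the picture viewer there is one more tool, called by a JSON object that holds its "op" and its "data". play_rows: Moves the arm, as the interface text tells. Its arguments: {"type":"object","properties":{"plan":{"type":"array","items":{"type":"array","items":{"type":"number"}}},"grip":{"type":"number"}},"required":["plan"]}

```bash
mkdir -p pics; ls
cat > h.py <<'E'
import numpy as np, cv2
from scipy.spatial.transform import Rotation as R
from plant import *
def snap(cam,fn=None):
    s=snapshot(cam)
    if fn: cv2.imwrite('pics/'+fn,s['frame'][:,:,::-1])
    return s
def cam(s):
    a=np.array(s['attitude'],float)
    M=a if a.shape==(3,3) else R.from_euler('xyz',a,degrees=True).as_matrix()
    return np.array(s['position']),M
def proj(s,p):
    c,M=cam(s); v=M.T@(np.array(p)-c); u=v[:2]/v[2]; u=u*(1+s['k1']*(u@u)); return np.array([s['fx']*u[0]+s['cx'],s['fy']*u[1]+s['cy']])
def ray(s,px,z):
    """world point on plane z"""
    c,M=cam(s); d=np.array([(px[0]-s['cx'])/s['fx'],(px[1]-s['cy'])/s['fy']]); u=d.copy()
    for _ in range(20): u=d/(1+s['k1']*(u@u))
    w=M@np.array([u[0],u[1],1]); return c+w*(z-c[2])/w[2]
def show(c,names,pt=True):
    for n in names:
        r=(spot_point if pt else spot_in)(c,n)
        print(c,n,[(np.round(q['position'],4).tolist(),round(q['score'],2)) for q in r[:2]])
E
python3 - <<'E'
from h import *
np.set_printoptions(precision=4,suppress=True)
print(get_obs())
ims=[]
for c in ['scene','top']:
    s=snap(c,c+'0.png'); print({k:v for k,v in s.items() if k!='frame'})
    show(c,['tester','cover_hinge','cover_handle','latch_head','key','rack','rack_hole'])
E
```

```text
pics
{'clock': 0.0, 'joint_pos': array([-56.9455,  20.5908,   0.6333,  -0.0182, -70.1351, -16.5064]), 'qvel': array([-0.0062, -0.0087, -0.0437,  0.0366, -0.0051, -0.0466]), 'tau': array([ -0.0005, -58.2723,  29.305 ,   6.9973,   0.007 ,  -0.0002]), 'tool_pos': array([ 0.1921, -0.6466,  0.2446]), 'orientation': array([ 179.9063,   -0.0099, -163.4582]), 'force': array([ 0.3775,  0.4722, -0.4862]), 'moment': array([-0.0003,  0.0271, -0.0137]), 'gripper_force': 0.0, 'opening': 0.0874569645900226}
{'fx': 371.42214422678524, 'fy': 371.42214422678524, 'cx': 251.74003576623556, 'cy': 188.80478448530872, 'k1': -0.09058419911819733, 'position': array([0.973 , 0.6462, 0.9373]), 'attitude': array([-132.3474,    1.2231,  143.7899])}
scene tester []
scene cover_hinge [([0.6593, -0.0578, 0.153], 0.56)]
scene cover_handle [([0.5396, -0.0491, 0.191], 0.61)]
scene latch_head [([0.505, -0.0461, 0.1609], 0.52)]
scene key [([0.5401, 0.3806, 0.0215], 0.56)]
scene rack [([0.5097, 0.3823, 0.0028], 0.79)]
scene rack_hole [([0.5377, 0.3791, 0.0867], 0.92)]
{'fx': 418.3702815567477, 'fy': 418.3702815567477, 'cx': 257.82820790268033, 'cy': 196.31206456498114, 'k1': 0.028332746237288646, 'position': array([ 0.1342, -0.0855,  1.69  ]), 'attitude': array([-168.7241,   -0.5297,  -89.7454])}
top tester [([0.5134, -0.1821, 0.0006], 0.75)]
top cover_hinge [([0.6623, -0.0541, 0.1514], 0.65)]
top cover_handle [([0.5489, -0.0511, 0.1936], 0.61), ([0.6627, -0.0558, 0.1519], 0.55)]
top latch_head [([0.5072, -0.0444, 0.1618], 0.53)]
top key [([0.5389, 0.3762, 0.0233], 0.52)]
top rack [([0.5132, 0.3769, 0.0008], 0.84), ([0.5143, -0.1805, 0.0028], 0.33)]
top rack_hole [([0.5352, 0.3765, 0.0858], 0.72)]
```

View scene.

View pics/scene0.png

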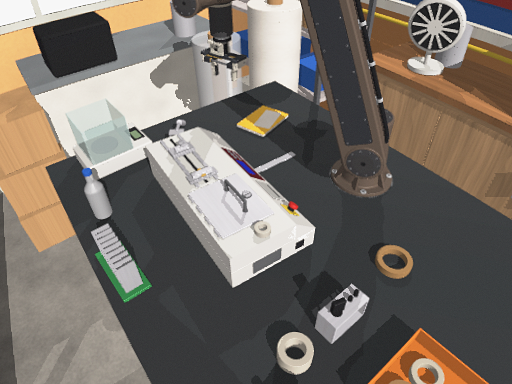

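View pics/top0.png

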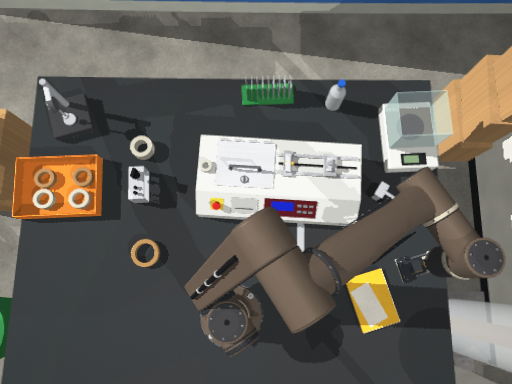

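```bash
cat >> h.py <<'E'
def Rt(yaw,tilt=0,ax=(0,1,0)):
    """tool down with yaw, then tilted by tilt deg about world axis ax"""
    return R.from_rotvec(np.radians(tilt)*np.array(ax,float))*R.from_euler('xyz',[180,0,yaw],degrees=True)
def plan(wps,step=3.5,ang=6.0,start=None,dec=1):
    """wps: list of (pos, Rotation). Prints rounded rows."""
    o=get_obs(); p,r=start or (np.array(o['tool_pos']),R.from_euler('xyz',o['orientation'],degrees=True)); rows=[]
    for P,Q in wps:
        P=np.array(P,float); rv=(r.inv()*Q).as_rotvec(degrees=True)
        n=int(max(1,np.ceil(np.linalg.norm(P-p)*100/step),np.ceil(np.linalg.norm(rv)/ang)))
        p0,r0=p,r
        for i in range(1,n+1):
            t=p0+(P-p0)*i/n; rt=r0*R.from_rotvec(rv*i/n,degrees=True)
            d=np.round(r.inv().apply(t-p)*100,dec)+0; a=np.round((r.inv()*rt).as_rotvec(degrees=True),dec)+0
            rows.append([*d.tolist(),*a.tolist()]); p=p+r.apply(d/100); r=r*R.from_rotvec(a,degrees=True)
    for i in range(0,len(rows),20): print(len(rows[i:i+20]),str([[x if x else 0 for x in q] for q in rows[i:i+20]]).replace(' ',''))
    return p,r
E
python3 - <<'E'
from h import *
plan([((.32,-.5,.32),Rt(-165)),((.47,-.25,.33),Rt(-170)),((.52,.0,.33),Rt(-175)),((.50,.36,.28),Rt(-180))])
E
```

```text
20 [[-2.7,1.7,-1.2,0,0,0.3],[-2.8,1.8,-1.3,0,0,0.2],[-2.7,1.8,-1.2,0,0,0.3],[-2.7,1.7,-1.3,0,0,0.2],[-2.7,1.8,-1.2,0,0,0.3],[-2.7,1.8,-1.2,0,0,0.2],[-2.3,2.3,-0.1,0,0,0.6],[-2.3,2.2,-0.1,0,0,0.5],[-2.3,2.3,-0.1,0,0,0.6],[-2.3,2.4,-0.2,0,0,0.5],[-2.2,2.3,-0.1,0,0,0.6],[-2.3,2.4,-0.1,0,0,0.6],[-2.2,2.4,-0.1,0,0,0.5],[-2.1,2.4,-0.1,0,0,0.6],[-2.2,2.4,-0.1,0,0,0.5],[-1.2,3.0,0,0,0,0.6],[-1.1,2.9,0,0,0,0.7],[-1.1,3.0,0,0,0,0.6],[-1.0,3.0,0,0,0,0.6],[-1.1,3.1,0,0,0,0.7]]
14 [[-0.9,3.0,0,0,0,0.6],[-1.0,3.0,0,0,0,0.6],[-0.9,3.1,0,0,0,0.6],[-0.1,3.3,0.5,0,0,0.5],[-0.1,3.2,0.4,0,0,0.4],[-0.1,3.3,0.5,0,0,0.5],[0,3.3,0.4,0,0,0.4],[0,3.3,0.5,0,0,0.5],[0,3.2,0.4,0,0,0.5],[0.1,3.3,0.5,0,0,0.4],[0.1,3.3,0.4,0,0,0.5],[0.1,3.3,0.5,0,0,0.4],[0.1,3.2,0.4,0,0,0.5],[0.1,3.3,0.5,0,0,0.4]]
```

{"op": "play_rows", "data": {"plan": [[-2.7,1.7,-1.2,0,0,0.3],[-2.8,1.8,-1.3,0,0,0.2],[-2.7,1.8,-1.2,0,0,0.3],[-2.7,1.7,-1.3,0,0,0.2],[-2.7,1.8,-1.2,0,0,0.3],[-2.7,1.8,-1.2,0,0,0.2],[-2.3,2.3,-0.1,0,0,0.6],[-2.3,2.2,-0.1,0,0,0.5],[-2.3,2.3,-0.1,0,0,0.6],[-2.3,2.4,-0.2,0,0,0.5],[-2.2,2.3,-0.1,0,0,0.6],[-2.3,2.4,-0.1,0,0,0.6],[-2.2,2.4,-0.1,0,0,0.5],[-2.1,2.4,-0.1,0,0,0.6],[-2.2,2.4,-0.1,0,0,0.5],[-1.2,3.0,0,0,0,0.6],[-1.1,2.9,0,0,0,0.7],[-1.1,3.0,0,0,0,0.6],[-1.0,3.0,0,0,0,0.6],[-1.1,3.1,0,0,0,0.7]]}}

```text
clock: 2.47
tool_pos: [0.5016, -0.0917, 0.3299]
orientation: [180.0, 0.0, -173.2]
force: [0.9, -0.3, -0.0]
opening: 0.0876
gripper_force: 0.0
```

Run:
```python
from h import *
o=get_obs();print(o['tool_pos'],o['orientation'],o['joint_pos'])
s=snap('wrist','w1.png'); print({k:v for k,v in s.items() if k!='frame'})
show('wrist',['cover_hinge','cover_handle','latch_head'])
```

```text
[ 0.50157156 -0.09171976  0.32991672] [ 1.79996965e+02  4.04599394e-02 -1.73182643e+02] [ 1.17335116e+01  2.10316131e+00 -1.17546852e+01  4.56589340e-04
 -7.61015823e+01 -9.49162635e+01]
{'fx': 289.05899317848014, 'fy': 289.05899317848014, 'cx': 256.5388422724589, 'cy': 192.8004361030694, 'k1': -0.05880086279445123, 'position': array([ 0.42261814, -0.10056438,  0.46874171]), 'attitude': array([ 1.63266789e+02, -1.40531399e-02,  9.67871123e+01])}
wrist cover_hinge [([0.6594, -0.0533, 0.1523], 0.82)]
wrist cover_handle [([0.5482, -0.0487, 0.1862], 0.66), ([0.5587, 0.0994, 0.1538], 0.29)]
wrist latch_head [([0.5078, -0.05, 0.1633], 0.81)]
```

View pics/w1.png

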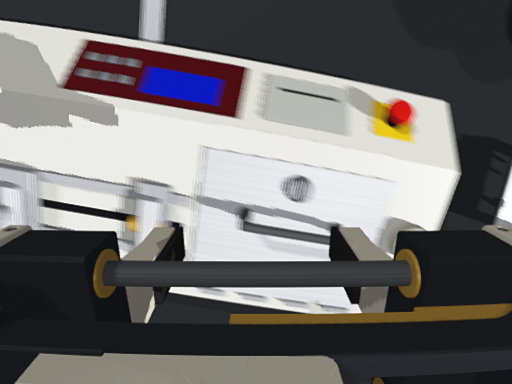

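{"op": "play_rows", "data": {"plan": [[-0.9,3.0,0,0,0,0.6],[-1.0,3.0,0,0,0,0.6],[-0.9,3.1,0,0,0,0.6],[-0.1,3.3,0.5,0,0,0.5],[-0.1,3.2,0.4,0,0,0.4],[-0.1,3.3,0.5,0,0,0.5],[0,3.3,0.4,0,0,0.4],[0,3.3,0.5,0,0,0.5],[0,3.2,0.4,0,0,0.5],[0.1,3.3,0.5,0,0,0.4],[0.1,3.3,0.4,0,0,0.5],[0.1,3.3,0.5,0,0,0.4],[0.1,3.2,0.4,0,0,0.5],[0.1,3.3,0.5,0,0,0.4],[0,0,0,0,0,0]]}}

```text
clock: 3.92
tool_pos: [0.5006, 0.3631, 0.2775]
orientation: [-179.9, -0.1, -179.9]
force: [0.4, -0.4, 0.0]
opening: 0.0879
gripper_force: 0.0
```

Run:
```python
from h import *
o=get_obs();print(o['clock'],o['tool_pos'],o['orientation'],o['joint_pos'])
s=snap('wrist','w2.png'); print(s['position'],s['attitude'])
show('wrist',['rack','rack_hole','key']);show('wrist',['key'],False)
```

```text
3.9167 [0.5005743  0.36312957 0.27745745] [-1.79935274e+02 -7.09636065e-02 -1.79907390e+02] [ 5.40144730e+01  1.42728441e+01 -3.98824111e+00 -2.02466380e-02
 -7.18330180e+01 -1.43915494e+02]
[0.42132589 0.36360206 0.4164364 ] [1.63379961e+02 5.68215139e-02 9.00645973e+01]
wrist rack [([0.5076, 0.3805, 0.0014], 0.85)]
wrist rack_hole [([0.5395, 0.3805, 0.086], 0.64)]
wrist key [([0.5338, 0.3801, 0.0284], 0.76)]
wrist key [([0.5309, 0.3781, 0.1346], 0.57)]
```

View pics/w2.png

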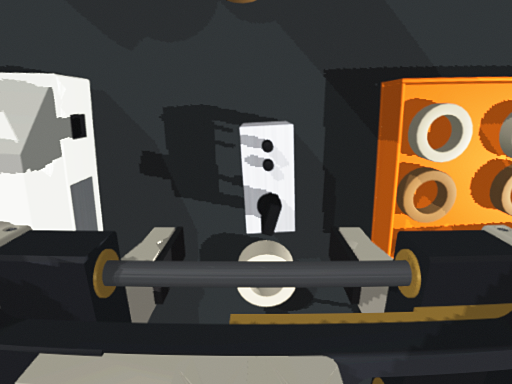

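Run:
```python
from h import *
a=cv2.imread('pics/w2.png')[180:245,230:310]; b=cv2.imread('pics/scene0.png')[275:345,310:380]
cv2.imwrite('pics/c1.png',np.hstack([cv2.resize(a,(400,400),interpolation=cv2.INTER_CUBIC),cv2.resize(b,(400,400),interpolation=cv2.INTER_CUBIC)]))
```

```text
(no output)
```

View pics/c1.png

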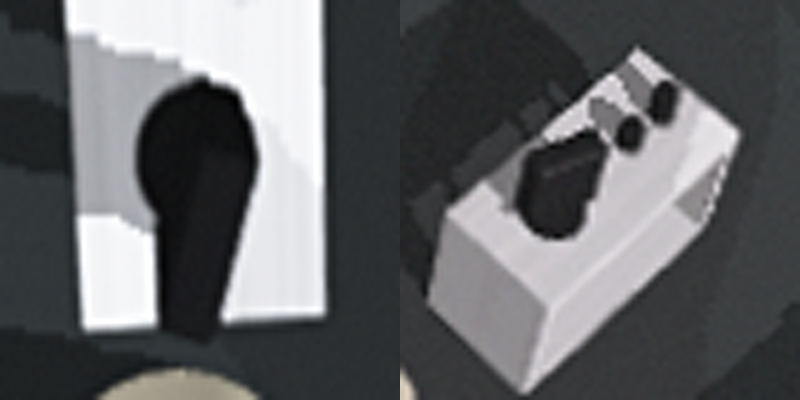

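```bash
cat >> h.py <<'E'
def sil(s,x,y,yaw,k=8,z0=.023):
    """silhouette of the hung key (collar+handle), supersampled k"""
    m=np.zeros((384*k//4,512*k//4),np.uint8)
    c,sn=np.cos(yaw),np.sin(yaw); t=np.linspace(0,2*np.pi,32,endpoint=False)
    def hull(P):
        q=np.array([proj(s,p) for p in P])
        cv2.fillConvexPoly(m,cv2.convexHull(np.round((q+.5)*k/4-.5).astype(np.int32)),255)
    hull([(x+.015*np.cos(a),y+.015*np.sin(a),z0+z) for a in t for z in (.062,.067)])
    hull([(x+c*u-sn*v,y+sn*u+c*v,z0+z) for u in (-.018,.018) for v in (-.007,.007) for z in (.067,.113)])
    return cv2.resize(m,(512,384),interpolation=cv2.INTER_AREA)/255.
E
python3 - <<'E'
from h import *
from itertools import product
import pickle
s=snapshot('wrist'); g=s['frame'].mean(2); w=np.s_[186:231,247:292]
print(np.percentile(g[w],[5,20,40,60,80]))
obs=np.clip((120-g)/80,0,1)[w]
f=lambda x,y,a:np.abs(sil(s,x,y,a,16)[w]-obs).sum()
best=min((f(x,y,np.radians(a)),x,y,a) for x,y,a in product(np.arange(.528,.544,.004),np.arange(.370,.388,.004),range(-90,90,15)))
print(best)
_,x0,y0,a0=best
r=sorted((f(x,y,np.radians(a)),x,y,a) for x,y,a in product(x0+np.arange(-.003,.0031,.0015),y0+np.arange(-.003,.0031,.0015),a0+np.arange(-12,13,3)))
print(*[np.round(q,4) for q in r[:6]],sep='\n')
E
```

```text
[ 15.66666667  23.66666667  92.26666667 175.46666667 243.33333333]
(np.float64(172.27573529411768), np.float64(0.536), np.float64(0.378), -15)
[152.1502   0.5375   0.378   -6.    ]
[153.86    0.536   0.378  -6.   ]
[155.6076   0.536    0.378   -9.    ]
[158.085    0.5375   0.378   -9.    ]
[158.339    0.5375   0.378   -3.    ]
[159.6395   0.536    0.378  -12.    ]
```

Run:
```python
from h import *
plan([((.5365,.378,.20),Rt(-187)),((.5365,.378,.115),Rt(-187))],step=3)
```

```text
6 [[-1.2,0.6,2.7,0,0,2.3],[-1.1,0.7,2.6,0,0,2.3],[-1.2,0.8,2.7,0,0,2.4],[0,0,2.8,0,0,0],[0,0,2.9,0,0,0],[0,0,2.8,0,0,0]]
```

{"op": "play_rows", "data": {"plan": [[-1.2,0.6,2.7,0,0,2.3],[-1.1,0.7,2.6,0,0,2.3],[-1.2,0.8,2.7,0,0,2.4],[0,0,2.8,0,0,0],[0,0,2.9,0,0,0],[0,0,2.8,0,0,0],[0,0,0,0,0,0],[0,0,0,0,0,0]]}}

```text
clock: 4.88
tool_pos: [0.5363, 0.3781, 0.1141]
orientation: [-179.9, -0.1, 173.0]
force: [0.4, 0.1, 0.4]
opening: 0.0878
gripper_force: 0.0
```

{"op": "play_rows", "data": {"grip": 0, "plan": [[0,0,0,0,0,0],[0,0,0,0,0,0],[0,0,0,0,0,0],[0,0,0,0,0,0],[0,0,0,0,0,0],[0,0,0,0,0,0],[0,0,0,0,0,0],[0,0,0,0,0,0]]}}

```text
clock: 5.55
tool_pos: [0.5362, 0.3795, 0.1146]
orientation: [180.0, 0.0, 173.1]
force: [0.0, 0.7, -0.1]
opening: 0.0401
gripper_force: 0.0
```

{"op": "play_rows", "data": {"plan": [[0,0,0,0,0,0],[0,0,0,0,0,0],[0,0,0,0,0,0],[0,0,0,0,0,0],[0,0,0,0,0,0],[0,0,0,0,0,0],[0,0,0,0,0,0],[0,0,0,0,0,0]]}}

```text
clock: 6.22
tool_pos: [0.5362, 0.3795, 0.1145]
orientation: [-180.0, -0.0, 173.0]
force: [0.6, -0.5, -0.5]
opening: 0.0137
gripper_force: 30.0
```

Run:
```python
from h import *
o=get_obs();print(o['tool_pos'],o['orientation'],o['joint_pos'],o['opening'],o['force'],o['gripper_force'])
snap('wrist');show('wrist',['latch_head','rack_hole'])
```

```text
[0.53619416 0.37946879 0.11448055] [-1.79995142e+02 -5.64492177e-03  1.73046193e+02] [ 5.22627131e+01  2.48087939e+01 -1.10162550e+01 -2.91437133e-03
 -5.41820139e+01 -1.49214814e+02] 0.013707315622784063 [ 0.56441588 -0.51698995 -0.49947795] 29.999228417873383
wrist latch_head []
wrist rack_hole []
```

Run:
```python
from h import *
plan([((.5362,.3795,.25),Rt(-187)),((.53,.30,.325),Rt(-186)),((.545,-.047,.33),Rt(-176))],step=2.8)
```

```text
20 [[0,0,-2.7,0,0,0],[0,0,-2.7,0,0,0],[0,0,-2.7,0,0,0],[0,0,-2.7,0,0,0],[0,0,-2.8,0,0,0],[-0.1,-2.0,-1.9,0,0,-0.2],[-0.1,-2.0,-1.8,0,0,-0.3],[0,-2.0,-1.9,0,0,-0.2],[-0.1,-2.0,-1.9,0,0,-0.3],[-0.4,-2.6,0,0,0,-0.8],[-0.3,-2.7,-0.1,0,0,-0.7],[-0.4,-2.6,0,0,0,-0.8],[-0.3,-2.7,0,0,0,-0.8],[-0.2,-2.6,-0.1,0,0,-0.7],[-0.2,-2.7,0,0,0,-0.8],[-0.2,-2.7,0,0,0,-0.8],[-0.1,-2.6,-0.1,0,0,-0.7],[-0.1,-2.7,0,0,0,-0.8],[-0.1,-2.7,0,0,0,-0.8],[-0.1,-2.6,-0.1,0,0,-0.7]]
2 [[0,-2.7,0,0,0,-0.8],[0.1,-2.7,0,0,0,-0.8]]
```

{"op": "play_rows", "data": {"plan": [[0,0,-2.7,0,0,0],[0,0,-2.7,0,0,0],[0,0,-2.7,0,0,0],[0,0,-2.7,0,0,0],[0,0,-2.8,0,0,0],[-0.1,-2.0,-1.9,0,0,-0.2],[-0.1,-2.0,-1.8,0,0,-0.3],[0,-2.0,-1.9,0,0,-0.2],[-0.1,-2.0,-1.9,0,0,-0.3],[-0.4,-2.6,0,0,0,-0.8],[-0.3,-2.7,-0.1,0,0,-0.7],[-0.4,-2.6,0,0,0,-0.8],[-0.3,-2.7,0,0,0,-0.8],[-0.2,-2.6,-0.1,0,0,-0.7],[-0.2,-2.7,0,0,0,-0.8],[-0.2,-2.7,0,0,0,-0.8],[-0.1,-2.6,-0.1,0,0,-0.7],[-0.1,-2.7,0,0,0,-0.8],[-0.1,-2.7,0,0,0,-0.8],[-0.1,-2.6,-0.1,0,0,-0.7]]}}

```text
clock: 8.03
tool_pos: [0.5427, 0.0054, 0.3296]
orientation: [180.0, -0.0, -177.5]
force: [1.2, -0.1, -0.9]
opening: 0.0141
gripper_force: 30.0
```

{"op": "play_rows", "data": {"plan": [[0,-2.7,0,0,0,-0.8],[0.1,-2.7,0,0,0,-0.8],[0,0,0,0,0,0],[0,0,0,0,0,0]]}}

```text
clock: 8.37
tool_pos: [0.5446, -0.0485, 0.3295]
orientation: [180.0, -0.0, -176.1]
force: [-0.5, 1.1, -0.8]
opening: 0.0139
gripper_force: 30.0
```

Run:
```python
from h import *
o=get_obs();print(o['clock'],o['tool_pos'],o['orientation'],o['opening'])
s=snap('wrist','w3.png'); import pickle; pickle.dump(s,open('w3.pkl','wb'))
show('wrist',['cover_hinge','cover_handle','latch_head','key']);
snap('scene','s3.png'); show('scene',['key','latch_head'])
p=proj(s,(.507,-.047,.16)); print(p); 
x,y=p.astype(int); c=s['frame'][y-30:y+30,x-40:x+40,::-1]
cv2.imwrite('pics/c3.png',np.vstack([cv2.resize(c,(640,480),interpolation=cv2.INTER_CUBIC)]))
```

```text
8.3667 [ 0.54462009 -0.04849209  0.32949974] [ 1.79993032e+02 -7.83811978e-03 -1.76097708e+02] 0.013934765251154517
wrist cover_hinge []
wrist cover_handle [([0.547, -0.0471, 0.1902], 0.93)]
wrist latch_head [([0.5091, -0.0463, 0.1624], 0.83)]
wrist key [([0.5451, -0.0483, 0.2412], 0.87)]
scene key [([0.5479, -0.047, 0.2338], 0.57)]
scene latch_head [([0.5036, -0.0468, 0.1576], 0.37)]
[259.78465059 147.3726301 ]
```

View pics/c3.png

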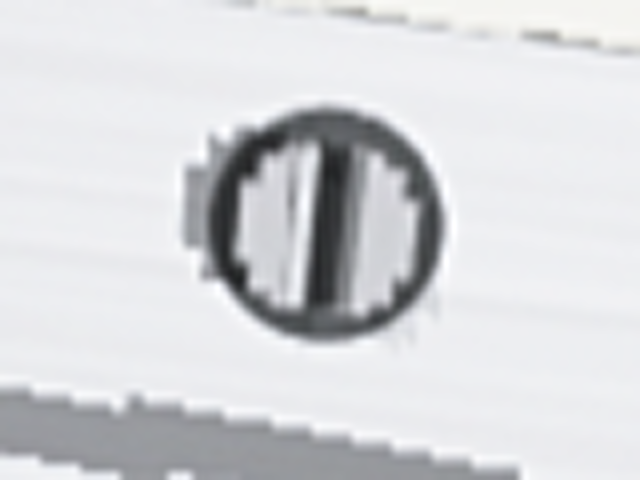

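Run:
```python
from h import *
import pickle; s=pickle.load(open('w3.pkl','rb'))
P=lambda u,v,z=.16: ray(s,(219+(u+.5)/8-.5,117+(v+.5)/8-.5),z)
print('centre',P(327,223),P(326,225))
for a,b in [((317,150),(298,300)),((338,150),(320,305)),((365,150),(340,305))]:
    d=P(*a)-P(*b); print(np.degrees(np.arctan2(d[1],d[0])))
d=P(240,0,.154)-P(640,52,.154); print('edge',np.degrees(np.arctan2(d[1],d[0]))-90)
# handle
for z in (.192,): print(proj(s,(.547,-.047,.192)))
```

```text
centre [ 0.50391495 -0.04758792  0.16      ] [ 0.50418821 -0.04770183  0.16      ]
176.66082074289912
177.399977807162
175.00650737187925
edge -183.25604346055786
[257.30574379 191.82444652]
```

Run:
```python
from h import *
plan([((.506,-.047,.30),Rt(-183.5)),((.506,-.047,.257),Rt(-183.5))],step=2.)
```

```text
6 [[1.3,0.1,1.0,0,0,2.5],[1.3,0,1.0,0,0,2.6],[1.3,0,1.0,0,0,2.5],[0,0,1.4,0,0,0],[0,0,1.4,0,0,0],[0,0,1.5,0,0,0]]
```

{"op": "play_rows", "data": {"plan": [[1.3,0.1,1.0,0,0,2.5],[1.3,0,1.0,0,0,2.6],[1.3,0,1.0,0,0,2.5],[0,0,1.4,0,0,0],[0,0,1.4,0,0,0],[0,0,1.5,0,0,0],[0,0,0,0,0,0],[0,0,0,0,0,0]]}}

```text
clock: 9.43
tool_pos: [0.5056, -0.0471, 0.2564]
orientation: [-180.0, -0.1, 176.5]
force: [0.6, -0.0, -0.1]
opening: 0.0139
gripper_force: 30.0
```

Run:
```python
from h import *
o=get_obs();print(o['clock'],o['tool_pos'],o['orientation'],o['opening'],o['force'])
s=snap('wrist'); show('wrist',['latch_head','key']); p=proj(s,(.506,-.047,.16)); print(p)
t=snap('scene'); show('scene',['latch_head','key']); q=proj(t,(.506,-.047,.16)); print(q)
f=lambda s,p,h,w:cv2.resize(s['frame'][int(p[1])-h:int(p[1])+h,int(p[0])-w:int(p[0])+w,::-1],(400,400),interpolation=cv2.INTER_CUBIC)
cv2.imwrite('pics/c4.png',np.hstack([f(s,p,50,50),f(t,q,25,25)]))
```

```text
9.4333 [ 0.50559629 -0.0471446   0.25638396] [-1.79960939e+02 -7.26362547e-02  1.76478130e+02] 0.013912569284752598 [ 0.57000496 -0.04434624 -0.05115125]
wrist latch_head [([0.5115, -0.0497, 0.1627], 0.61)]
wrist key [([0.5037, -0.0466, 0.1667], 0.61)]
[256.39388008 203.26134631]
scene latch_head [([0.2353, 0.3445, 0.0022], 0.6), ([0.503, -0.0477, 0.1626], 0.42)]
scene key [([0.6703, 0.3811, -0.0027], 0.5), ([0.5114, -0.0466, 0.1649], 0.45)]
[246.48397713 192.78566998]
```

View pics/c4.png

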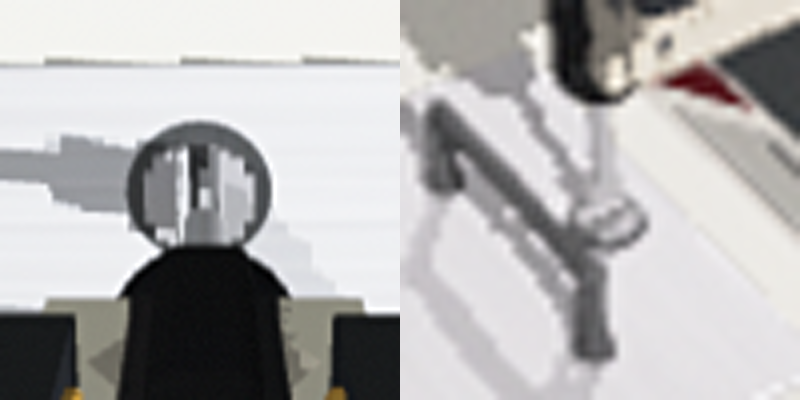

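{"op": "play_rows", "data": {"plan": [[0,0,0.2,0,0,0],[0,0,0.2,0,0,0],[0,0,0.2,0,0,0],[0,0,0.1,0,0,0],[0,0,0.1,0,0,0],[0,0,0,0,0,0]]}}

```text
clock: 10.23
tool_pos: [0.5057, -0.0473, 0.2483]
orientation: [-180.0, -0.0, 176.4]
force: [-0.4, 0.2, -0.3]
opening: 0.0139
gripper_force: 30.0
```

{"op": "play_rows", "data": {"plan": [[0,0,0.1,0,0,0],[0,0,0.1,0,0,0],[0,0,0,0,0,0]]}}

```text
clock: 10.48
tool_pos: [0.5058, -0.0473, 0.2464]
orientation: [180.0, -0.0, 176.4]
force: [0.3, 0.3, -0.7]
opening: 0.014
gripper_force: 30.0
```

{"op": "play_rows", "data": {"plan": [[0,0,0,0,0,-3],[0,0,0,0,0,-4],[0,0,0,0,0,-4],[0,0,0,0,0,-4],[0,0,0,0,0,-4],[0,0,0,0,0,-4]]}}

```text
clock: 10.98
tool_pos: [0.5059, -0.0481, 0.2466]
orientation: [-179.9, -0.0, -160.4]
force: [1.3, -4.1, -1.9]
opening: 0.014
gripper_force: 30.0
```

Run:
```python
from h import *
o=get_obs();print(o['tool_pos'],o['orientation'],o['joint_pos'],o['force'],o['moment'])
```

```text
[ 0.5059335  -0.04812202  0.24658132] [-1.79915447e+02 -3.40413289e-02 -1.60358040e+02] [ 16.80493028   4.67042371 -19.94059279   0.09471878 -65.41882772
 -87.20236897] [ 1.30645533 -4.05038894 -1.90173502] [-2.04654594 -0.67765593 -0.03515968]
```

{"op": "play_rows", "data": {"plan": [[0,0,0,0,0,-4],[0,0,0,0,0,-4],[0,0,0,0,0,-4],[0,0,0,0,0,-4],[0,0,0,0,0,-4],[0,0,0,0,0,-4],[0,0,0,0,0,-4],[0,0,0,0,0,-4],[0,0,0,0,0,-4],[0,0,0,0,0,-4],[0,0,0,0,0,-4],[0,0,0,0,0,-4],[0,0,0,0,0,0]]}}

```text
clock: 12.07
tool_pos: [0.5063, -0.0483, 0.2467]
orientation: [-179.9, -0.1, -112.3]
force: [2.9, -5.2, -3.2]
opening: 0.0139
gripper_force: 30.0
```

Run:
```python
from h import *
o=get_obs();print(o['tool_pos'],o['orientation'],o['joint_pos'],o['force'],o['moment'])
s=snap('wrist'); show('wrist',['latch_head','key'])
p=proj(s,(.506,-.047,.16)); print(p)
c=s['frame'][int(p[1])-50:int(p[1])+50,int(p[0])-70:int(p[0])+70,::-1]
cv2.imwrite('pics/c5.png',cv2.resize(c,(700,500),interpolation=cv2.INTER_CUBIC))
```

```text
[ 0.50634672 -0.04825334  0.24667765] [-1.79922204e+02 -8.05774997e-02 -1.12305345e+02] [ 16.79448737   4.67981833 -19.92864204   0.12275343 -65.38203411
 -39.15090375] [ 2.88543526 -5.20963464 -3.234231  ] [-2.36444205 -1.26920457 -0.07067755]
wrist latch_head [([0.657, -0.0542, 0.1525], 0.7), ([0.5084, -0.0509, 0.1624], 0.58)]
wrist key [([0.5061, -0.0434, 0.1582], 0.71)]
[255.67876666 206.11594788]
```

View pics/c5.png

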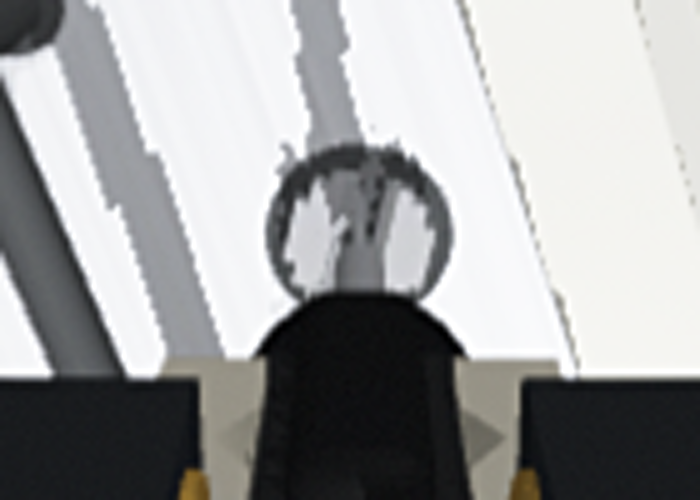

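{"op": "play_rows", "data": {"plan": [[0,0,0,0,0,-4],[0,0,0,0,0,-4],[0,0,0,0,0,-4],[0,0,0,0,0,-4],[0,0,0,0,0,-3],[0,0,0,0,0,0]]}}

```text
clock: 12.72
tool_pos: [0.5065, -0.0482, 0.2467]
orientation: [-179.9, -0.1, -93.4]
force: [3.9, -4.9, -4.4]
opening: 0.0137
gripper_force: 30.0
```

Run:
```python
from h import *
o=get_obs();print(o['orientation'],o['force'],o['moment'],o['tau'][5])
```

```text
[-1.79936324e+02 -9.54394972e-02 -9.33588367e+01] [ 3.86598748 -4.94376473 -4.42548884] [-2.31159475 -1.41105647 -0.09408781] 1.0331908240914345
```

{"op": "play_rows", "data": {"plan": [[0,0,0,0,0,-2],[0,0,0,0,0,-2],[0,0,0,0,0,0]]}}

```text
clock: 12.97
tool_pos: [0.5065, -0.0482, 0.2467]
orientation: [-179.9, -0.1, -89.4]
force: [3.3, -5.3, -3.9]
opening: 0.0139
gripper_force: 30.0
```

Run:
```python
from h import *
o=get_obs();print(o['orientation'],o['force'],o['moment'],o['tau'][5])
```

```text
[-1.79936508e+02 -9.80254615e-02 -8.94288892e+01] [ 3.30093414 -5.28914643 -3.88143086] [-2.32275346 -1.47799708 -0.00282352] 0.6566379033029079
```

{"op": "play_rows", "data": {"plan": [[0,0,0,0,0,-2],[0,0,0,0,0,-2],[0,0,0,0,0,0]]}}

```text
clock: 13.22
tool_pos: [0.5066, -0.0482, 0.2467]
orientation: [-179.9, -0.1, -85.4]
force: [3.8, -5.7, -3.1]
opening: 0.0142
gripper_force: 30.0
```

Run:
```python
from h import *
o=get_obs();print(o['orientation'],o['force'],o['moment'],o['tau'][5])
```

```text
[-1.79940765e+02 -1.03448212e-01 -8.54238103e+01] [ 3.75271368 -5.72317273 -3.10992321] [-2.336456   -1.40466299 -0.01291947] 0.6560251303017139
```

{"op": "play_rows", "data": {"plan": [[0,0,0,0,0,-2],[0,0,0,0,0,-2],[0,0,0,0,0,0]]}}

```text
clock: 13.47
tool_pos: [0.5066, -0.0482, 0.2468]
orientation: [-179.9, -0.1, -81.4]
force: [3.9, -4.4, -3.8]
opening: 0.0139
gripper_force: 30.0
```

Run:
```python
from h import *
o=get_obs();print(o['orientation'],o['tool_pos'],o['force'],o['moment'],o['tau'][5])
s=snap('wrist'); p=proj(s,(.506,-.047,.16))
c=s['frame'][int(p[1])-50:int(p[1])+50,int(p[0])-70:int(p[0])+70,::-1]
cv2.imwrite('pics/c6.png',cv2.resize(c,(700,500),interpolation=cv2.INTER_CUBIC))
```

```text
[-1.79937644e+02 -1.05432941e-01 -8.14370850e+01] [ 0.50662596 -0.04819193  0.2467577 ] [ 3.88508361 -4.4428661  -3.83812389] [-2.37002868 -1.56561296 -0.10244173] 0.7257552444934845
```

View pics/c6.png

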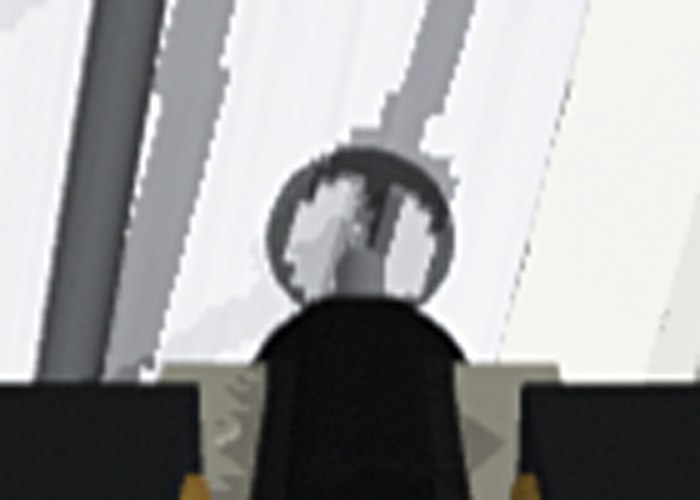

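```bash
cat >> h.py <<'E'
def slot(c=(.506,-.0475),rad=.0095,z=.16):
    """dominant edge direction (deg, world yaw mod 180) in the disc of the head, and of the sheet's near edge region"""
    s=snapshot('wrist'); N=120; sc=.0002
    gx,gy=np.meshgrid((np.arange(N)-N/2)*sc,(np.arange(N)-N/2)*sc)
    def top(c,z):
        P=np.array([proj(s,(c[0]+a,c[1]+b,z)) for a,b in zip(gx.ravel(),gy.ravel())],np.float32)
        return cv2.remap(s['frame'].mean(2).astype(np.float32),P[:,0].reshape(N,N).copy(),P[:,1].reshape(N,N).copy(),cv2.INTER_CUBIC)
    g=cv2.GaussianBlur(top(c,z),(0,0),3); dx=cv2.Sobel(g,cv2.CV_32F,1,0); dy=cv2.Sobel(g,cv2.CV_32F,0,1)
    m=(gx**2+gy**2<rad**2)
    h=np.zeros(36); A=(np.degrees(np.arctan2(dy,dx))+90)%180; W=np.hypot(dx,dy)
    np.add.at(h,(A[m]//5).astype(int),W[m]); return s,np.round(h/h.sum(),3),g
E
python3 - <<'E'
from h import *
np.set_printoptions(linewidth=200,suppress=True)
s,h,g=slot(); print(h)
s,h,g=slot(c=(.507,-.0435),rad=.004); print(h)
s,h,g=slot(c=(.508,-.0505),rad=.004); print(h)
o=get_obs()
from plant import get_obs
print([round(get_obs()['moment'][2],3) for _ in range(5)])
E
```

```text
[0.044 0.041 0.008 0.008 0.012 0.016 0.016 0.017 0.014 0.013 0.015 0.014 0.019 0.025 0.046 0.095 0.126 0.096 0.07  0.108 0.034 0.022 0.011 0.01  0.008 0.007 0.009 0.009 0.008 0.006 0.008 0.008 0.013
 0.014 0.012 0.02 ]
[0.014 0.005 0.004 0.006 0.003 0.006 0.006 0.017 0.022 0.013 0.019 0.02  0.04  0.059 0.041 0.042 0.116 0.102 0.116 0.093 0.068 0.06  0.011 0.005 0.003 0.005 0.004 0.003 0.004 0.004 0.005 0.006 0.008
 0.012 0.022 0.036]
[0.008 0.005 0.008 0.006 0.006 0.008 0.012 0.024 0.027 0.033 0.033 0.033 0.042 0.054 0.059 0.087 0.151 0.064 0.058 0.064 0.036 0.028 0.009 0.015 0.013 0.01  0.015 0.014 0.011 0.009 0.006 0.008 0.006
 0.006 0.018 0.014]
[np.float64(-0.158), np.float64(-0.158), np.float64(-0.158), np.float64(-0.158), np.float64(-0.158)]
```

{"op": "play_rows", "data": {"plan": [[0,0,0,0,0,-2],[0,0,0,0,0,-2],[0,0,0,0,0,0]]}}

```text
clock: 13.92
tool_pos: [0.5067, -0.0482, 0.2468]
orientation: [-179.9, -0.1, -77.4]
force: [4.3, -5.4, -4.9]
opening: 0.0139
gripper_force: 30.0
```

Run:
```python
from h import *
np.set_printoptions(linewidth=200,suppress=True)
s,h,g=slot(); print(h)
s,h,g=slot(c=(.507,-.0435),rad=.004); print(h)
o=get_obs();print(o['orientation'],o['tool_pos'],o['force'],o['moment'],o['tau'][5])
```

```text
[0.025 0.04  0.035 0.008 0.007 0.009 0.01  0.015 0.014 0.012 0.011 0.013 0.02  0.037 0.043 0.091 0.134 0.096 0.067 0.056 0.081 0.026 0.013 0.011 0.01  0.009 0.008 0.008 0.007 0.007 0.009 0.009 0.01
 0.016 0.018 0.015]
[0.022 0.025 0.005 0.004 0.004 0.004 0.005 0.006 0.015 0.026 0.016 0.018 0.033 0.058 0.035 0.054 0.119 0.094 0.099 0.116 0.068 0.063 0.032 0.008 0.003 0.004 0.004 0.004 0.003 0.004 0.005 0.005 0.008
 0.009 0.01  0.011]
[-179.93726519   -0.10640327  -77.56544093] [ 0.50668084 -0.0481787   0.24675922] [ 3.87261544 -5.76217945 -4.48573378] [-2.33247959 -1.59983256 -0.33064481] 0.3380387742072344
```

{"op": "play_rows", "data": {"plan": [[0,0,0,0,0,-2],[0,0,0,0,0,0],[0,0,0,0,0,0]]}}

```text
clock: 14.27
tool_pos: [0.5067, -0.0481, 0.2468]
orientation: [-179.9, -0.1, -75.6]
force: [3.8, -4.7, -4.8]
opening: 0.0141
gripper_force: 30.0
```

Run:
```python
from h import *
np.set_printoptions(linewidth=200,suppress=True)
s,h,g=slot(); print(h[13:23])
o=get_obs();print(o['orientation'],o['tool_pos'],o['force'],o['moment'],o['tau'][5])
```

```text
[0.033 0.033 0.092 0.165 0.1   0.059 0.03  0.056 0.041 0.017]
[-179.93766582   -0.10388871  -75.5787009 ] [ 0.50668736 -0.04813567  0.24675935] [ 4.59433955 -5.08975096 -3.55646256] [-2.32615319 -1.61719941 -0.33972725] 0.36559791304171085
```

{"op": "play_rows", "data": {"plan": [[0,0,0,0,0,4],[0,0,0,0,0,4],[0,0,0,0,0,4],[0,0,0,0,0,4],[0,0,0,0,0,2],[0,0,0,0,0,0],[0,0,-0.3,0,0,0],[0,0,-0.4,0,0,0],[0,0,-0.5,0,0,0],[0,0,-1,0,0,0],[0,0,-1.5,0,0,0],[0,0,-2,0,0,0],[0,0,-2,0,0,0],[0,0,0,0,0,0]]}}

```text
clock: 15.48
tool_pos: [0.5076, -0.0474, 0.3288]
orientation: [-179.6, 0.0, -93.5]
force: [0.7, -0.1, 0.3]
opening: 0.014
gripper_force: 30.0
```

Run:
```python
from h import *
np.set_printoptions(linewidth=200,suppress=True)
s,h,g=slot(); print(h)
o=get_obs();print(o['orientation'],o['tool_pos'],o['force'],o['moment'],o['opening'],o['joint_pos'])
show('wrist',['latch_head','key','cover_handle','cover_hinge'])
```

```text
[0.001 0.    0.    0.001 0.001 0.001 0.002 0.002 0.002 0.002 0.004 0.006 0.009 0.015 0.03  0.146 0.597 0.122 0.025 0.01  0.005 0.003 0.002 0.002 0.002 0.002 0.001 0.002 0.001 0.001 0.001 0.001 0.001
 0.    0.001 0.001]
[-179.72948349    0.05663289  -93.51623795] [ 0.50689737 -0.04718561  0.32664869] [-0.61405679 -0.72881117 -1.24083419] [0.06658848 0.12543146 0.0230221 ] 0.013927342819206165 [ 16.84567553   1.95151245 -12.34776609   0.04239598 -75.42740711 -20.3726164 ]
wrist latch_head [([0.5101, -0.0492, 0.16], 0.69), ([0.5172, -0.1797, 0.0015], 0.56)]
wrist key [([0.5062, -0.0457, 0.2412], 0.56), ([0.5498, -0.0477, 0.1898], 0.54)]
wrist cover_handle []
wrist cover_hinge [([0.6551, -0.0518, 0.1529], 0.58)]
```

Run:
```python
from h import *
plan([((.525,.05,.33),Rt(-118)),((.537,.379,.26),Rt(-187)),((.537,.379,.21),Rt(-187))],step=2.8,ang=6)
```

```text
20 [[-2.0,-0.3,-0.1,0,0,4.9],[-1.9,-0.1,-0.2,0,0,4.9],[-2.0,0.1,-0.1,0,0,4.9],[-2.0,0.2,-0.2,0,0,4.9],[-1.9,0.4,-0.1,0.1,0,4.9],[-2.3,1.1,0.5,0,0,5.3],[-2.1,1.3,0.6,0,0,5.3],[-2.1,1.5,0.5,0,0,5.3],[-1.9,1.7,0.5,0,0,5.3],[-1.7,1.9,0.6,0,0,5.3],[-1.5,2.0,0.5,0,0,5.3],[-1.4,2.2,0.6,0,0,5.3],[-1.1,2.2,0.5,0,0,5.3],[-1.0,2.4,0.5,0,0,5.3],[-0.7,2.4,0.6,0,0,5.3],[-0.5,2.5,0.5,0,0,5.3],[-0.2,2.5,0.5,0,0,5.3],[0,2.6,0.6,0,0,5.4],[0,0,2.5,0,0,0],[0,0,2.5,0,0,0]]
```

{"op": "play_rows", "data": {"plan": [[-2.0,-0.3,-0.1,0,0,4.9],[-1.9,-0.1,-0.2,0,0,4.9],[-2.0,0.1,-0.1,0,0,4.9],[-2.0,0.2,-0.2,0,0,4.9],[-1.9,0.4,-0.1,0,0,4.9],[-2.3,1.1,0.5,0,0,5.3],[-2.1,1.3,0.6,0,0,5.3],[-2.1,1.5,0.5,0,0,5.3],[-1.9,1.7,0.5,0,0,5.3],[-1.7,1.9,0.6,0,0,5.3],[-1.5,2.0,0.5,0,0,5.3],[-1.4,2.2,0.6,0,0,5.3],[-1.1,2.2,0.5,0,0,5.3],[-1.0,2.4,0.5,0,0,5.3],[-0.7,2.4,0.6,0,0,5.3],[-0.5,2.5,0.5,0,0,5.3],[-0.2,2.5,0.5,0,0,5.3],[0,2.6,0.6,0,0,5.4],[0,0,1.5,0,0,0],[0,0,0,0,0,0]]}}

```text
clock: 17.4
tool_pos: [0.5355, 0.3798, 0.241]
orientation: [-179.7, -0.3, 173.0]
force: [-0.3, -0.7, -2.2]
opening: 0.0142
gripper_force: 30.0
```

Run:
```python
from h import *
for c in ['wrist','scene','top']:
    snap(c); show(c,['key','rack_hole','rack'])
o=get_obs();print(o['tool_pos'],o['orientation'],o['opening'])
plan([((.537,.379,.19),Rt(-187)),((.537,.379,.115),Rt(-187))],step=1.5,dec=2)
```

```text
wrist key [([0.5354, 0.382, 0.1553], 0.68)]
wrist rack_hole [([0.5394, 0.3804, 0.0838], 0.95)]
wrist rack [([0.5058, 0.3796, 0.0002], 0.93)]
scene key [([0.5385, 0.382, 0.1518], 0.42)]
scene rack_hole [([0.5367, 0.3789, 0.0885], 0.92)]
scene rack [([0.5098, 0.3824, 0.001], 0.82)]
top key []
top rack_hole [([0.5361, 0.3768, 0.0855], 0.91)]
top rack [([0.5117, 0.3789, 0.0017], 0.72)]
[0.53728195 0.37938073 0.24597117] [1.79971460e+02 1.71170795e-02 1.72936580e+02] 0.013957227847365094
9 [[0.01,-0.01,1.4,0.01,0,-0.02],[0,-0.01,1.4,0,0.01,-0.01],[0.01,-0.01,1.4,0.01,0,-0.02],[0,-0.01,1.4,0.01,0.01,-0.01],[0,0,1.5,0,0,0],[0,0,1.5,0,0,0],[0,0,1.5,0,0,0],[0,0,1.5,0,0,0],[0,0,1.5,0,0,0]]
```

{"op": "play_rows", "data": {"plan": [[0,0,1.4,0,0,0],[0,0,1.4,0,0,0],[0,0,1.4,0,0,0],[0,0,1.4,0,0,0],[0,0,1.5,0,0,0],[0,0,1.5,0,0,0],[0,0,1.5,0,0,0],[0,0,1.2,0,0,0],[0,0,0,0,0,0]]}}

```text
clock: 18.75
tool_pos: [0.5361, 0.3785, 0.1297]
orientation: [-179.8, -0.2, 172.9]
force: [-0.5, -0.4, -1.4]
opening: 0.0138
gripper_force: 30.0
```

{"op": "play_rows", "data": {"plan": [[0,0,0.4,0,0,0],[0,0,0.4,0,0,0],[0,0,0.3,0,0,0],[0,0,0,0,0,0],[0,0,0,0,0,0]]}}

```text
clock: 19.17
tool_pos: [0.5373, 0.3797, 0.1219]
orientation: [180.0, 0.0, 172.9]
force: [-0.5, 0.3, -0.4]
opening: 0.0136
gripper_force: 30.0
```

{"op": "play_rows", "data": {"plan": [[0,0,0.3,0,0,0],[0,0,0.2,0,0,0],[0,0,0.2,0,0,0],[0,0,0,0,0,0],[0,0,0,0,0,0]]}}

```text
clock: 19.58
tool_pos: [0.5372, 0.3795, 0.1145]
orientation: [-180.0, -0.0, 173.0]
force: [0.6, 0.7, 0.5]
opening: 0.014
gripper_force: 30.0
```

Depth reached with no contact force; release and rise.

{"op": "play_rows", "data": {"grip": 8.0, "plan": [[0,0,0,0,0,0],[0,0,0,0,0,0],[0,0,0,0,0,0],[0,0,0,0,0,0],[0,0,0,0,0,0],[0,0,0,0,0,0],[0,0,-0.5,0,0,0],[0,0,-1.5,0,0,0],[0,0,-2.5,0,0,0],[0,0,-3,0,0,0],[0,0,-3,0,0,0],[0,0,-3,0,0,0],[1,0,-3,0,0,0],[2,0,-2,0,0,0],[0,0,0,0,0,0]]}}

```text
clock: 20.83
tool_pos: [0.5071, 0.3845, 0.3061]
orientation: [179.6, 0.3, 173.0]
force: [0.5, 0.8, 1.0]
opening: 0.0805
gripper_force: 0.0
```

Run:
```python
from h import *
s=snap('wrist'); show('wrist',['key','rack_hole','rack']);show('wrist',['key'],False)
t=snap('scene'); show('scene',['key','cover_hinge','cover_handle'])
u=snap('top'); show('top',['key','cover_hinge','cover_handle'])
o=get_obs();print(o['tool_pos'],o['orientation'],o['opening'])
f=lambda s,p,h,w:cv2.resize(s['frame'][int(p[1])-h:int(p[1])+h,int(p[0])-w:int(p[0])+w,::-1],(400,400),interpolation=cv2.INTER_CUBIC)
cv2.imwrite('pics/c7.png',np.hstack([f(s,proj(s,(.537,.379,.1)),40,40),f(t,proj(t,(.537,.379,.1)),30,30)]))
```

```text
wrist key [([0.5368, 0.3813, 0.029], 0.8)]
wrist rack_hole [([0.5376, 0.3771, 0.087], 0.63)]
wrist rack [([0.5098, 0.3806, 0.001], 0.84)]
wrist key [([0.5351, 0.3801, 0.1405], 0.74)]
scene key [([0.5379, 0.3783, 0.0203], 0.67)]
scene cover_hinge [([0.6605, -0.0559, 0.151], 0.93), ([0.2357, 0.3445, 0.0045], 0.2)]
scene cover_handle [([0.5416, -0.0493, 0.1919], 0.95), ([0.6598, -0.054, 0.1497], 0.31)]
top key []
top cover_hinge [([0.6615, -0.0545, 0.1526], 0.62)]
top cover_handle [([0.5478, -0.0519, 0.1899], 0.57)]
[0.50753866 0.38316914 0.29919113] [-1.79972006e+02 -1.46371945e-02  1.72935587e+02] 0.0800301426255057
```

View pics/c7.png

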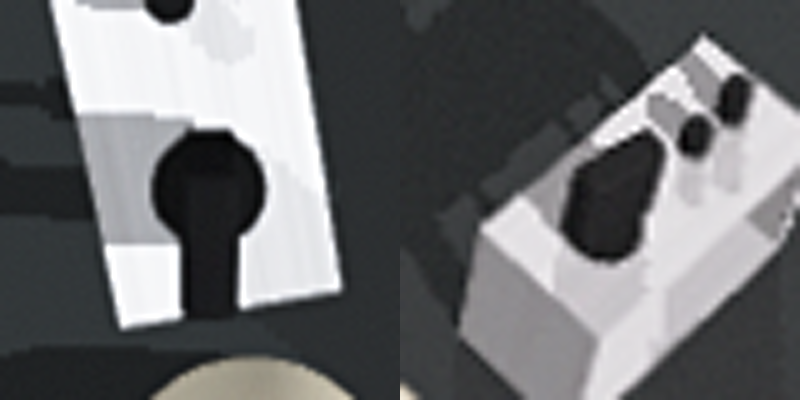

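Run:
```python
from h import *
plan([((.53,.15,.32),Rt(-140)),((.548,-.048,.30),Rt(-93.3)),((.548,-.048,.25),Rt(-93.3))],step=2.8,ang=6)
```

```text
19 [[-0.6,-2.5,-0.2,0,0,-5.2],[-0.3,-2.6,-0.3,0,0,-5.3],[-0.1,-2.6,-0.2,0,0,-5.2],[0.2,-2.6,-0.2,0,0,-5.2],[0.3,-2.6,-0.3,0,0,-5.2],[0.6,-2.5,-0.2,0,0,-5.3],[0.9,-2.5,-0.2,0,0,-5.2],[1.0,-2.4,-0.2,0,0,-5.2],[1.3,-2.2,-0.3,0,0,-5.3],[1.4,-2.0,0.3,0,0,-5.8],[1.6,-1.9,0.2,0,0,-5.9],[1.9,-1.7,0.3,0,0,-5.8],[1.9,-1.6,0.2,0,0,-5.8],[2.1,-1.3,0.3,0,0,-5.9],[2.3,-1.1,0.2,0,0,-5.8],[2.3,-0.8,0.3,0,0,-5.8],[2.4,-0.6,0.2,0,0,-5.9],[0,0,2.5,0,0,0],[0,0,2.5,0,0,0]]
```

{"op": "play_rows", "data": {"plan": [[-0.6,-2.5,-0.2,0,0,-5.2],[-0.3,-2.6,-0.3,0,0,-5.3],[-0.1,-2.6,-0.2,0,0,-5.2],[0.2,-2.6,-0.2,0,0,-5.2],[0.3,-2.6,-0.3,0,0,-5.2],[0.6,-2.5,-0.2,0,0,-5.3],[0.9,-2.5,-0.2,0,0,-5.2],[1.0,-2.4,-0.2,0,0,-5.2],[1.3,-2.2,-0.3,0,0,-5.3],[1.4,-2.0,0.3,0,0,-5.8],[1.6,-1.9,0.2,0,0,-5.9],[1.9,-1.7,0.3,0,0,-5.8],[1.9,-1.6,0.2,0,0,-5.8],[2.1,-1.3,0.3,0,0,-5.9],[2.3,-1.1,0.2,0,0,-5.8],[2.3,-0.8,0.3,0,0,-5.8],[2.4,-0.6,0.2,0,0,-5.9],[0,0,2.0,0,0,0],[0,0,0,0,0,0]]}}

```text
clock: 23.07
tool_pos: [0.5461, -0.0488, 0.2776]
orientation: [179.8, 0.0, -93.4]
force: [-0.9, -0.3, -1.1]
opening: 0.0804
gripper_force: 0.0
```

Run:
```python
from h import *
snap('wrist');show('wrist',['cover_handle','latch_head']); snap('scene');show('scene',['cover_handle'])
o=get_obs();print(o['tool_pos'],o['orientation'],o['opening'])
plan([((.548,-.048,.222),Rt(-93.3)),((.548,-.048,.192),Rt(-93.3))],step=1.5)
```

```text
wrist cover_handle [([0.5488, -0.0466, 0.1894], 0.55)]
wrist latch_head [([0.5063, -0.0496, 0.1621], 0.88)]
scene cover_handle [([0.5426, -0.0519, 0.1934], 0.89)]
[ 0.54806974 -0.04708158  0.28154438] [-1.79929537e+02  4.18042391e-03 -9.32258132e+01] 0.0800327016250363
6 [[0,0,1.5,0,0,0],[0,0,1.5,0,0,0],[0.1,0,1.5,-0.1,0,0.1],[0,0,1.5,0,0,0],[0,0,1.5,0,0,0],[0,0,1.5,0,0,0]]
```

{"op": "play_rows", "data": {"plan": [[0,0,1.5,0,0,0],[0,0,1.5,0,0,0],[0,0,1.5,0,0,0],[0,0,1.5,0,0,0],[0,0,1.5,0,0,0],[0,0,1.5,0,0,0],[0,0,0,0,0,0],[0,0,0,0,0,0]]}}

```text
clock: 23.98
tool_pos: [0.5477, -0.0472, 0.1909]
orientation: [180.0, -0.0, -93.2]
force: [-0.2, 0.4, -0.1]
opening: 0.0803
gripper_force: 0.0
```

{"op": "play_rows", "data": {"grip": 0, "plan": [[0,0,0,0,0,0],[0,0,0,0,0,0],[0,0,0,0,0,0],[0,0,0,0,0,0],[0,0,0,0,0,0],[0,0,0,0,0,0],[0,0,0,0,0,0],[0,0,0,0,0,0],[0,0,0,0,0,0],[0,0,0,0,0,0],[0,0,0,0,0,0],[0,0,0,0,0,0],[0,0,0,0,0,0],[0,0,0,0,0,0],[0,0,0,0,0,0]]}}

```text
clock: 25.23
tool_pos: [0.5469, -0.0477, 0.1904]
orientation: [179.9, -0.0, -93.3]
force: [-5.7, 1.8, 3.8]
opening: 0.009
gripper_force: 30.0
```

Run:
```python
from h import *
o=get_obs();print(o['tool_pos'],o['orientation'],o['opening'],o['gripper_force'],o['force'],o['moment'],o['joint_pos'])
```

```text
[ 0.54685743 -0.04769723  0.19043714] [ 1.79921446e+02 -3.71306445e-03 -9.32620103e+01] 0.009032223413897563 30.000881552696228 [-5.68559529  1.83507558  3.79403101] [ 0.646259    2.00979706 -0.00918551] [ 1.54510150e+01  1.12904255e+01 -1.97723844e+01 -2.52957094e-02
 -5.90127852e+01 -1.86999902e+01]
```

```bash
cat >> h.py <<'E'
Y=np.radians(-3.3); ex=np.array([np.cos(Y),np.sin(Y),0]); ey=np.array([-np.sin(Y),np.cos(Y),0]); ez=np.array([0,0,1.])
HG=np.array([.5469,-.0477,.152])+.112*ex
def lid(th,til=22/60):
    t=np.radians(th); b=HG+ex*(-.112*np.cos(t)+.04*np.sin(t))+ez*(.112*np.sin(t)+.04*np.cos(t))
    q=Rt(-93.3,th*til,ey); return b+q.apply([0,0,.0016]),q
def angle(o):
    q=R.from_euler('xyz',o['orientation'],degrees=True); b=o['tool_pos']-q.apply([0,0,.0016])-HG
    return np.degrees(np.arctan2(b[2],-b@ex)-np.arctan2(.04,.112)),np.hypot(b[2],b@ex)
E
python3 - <<'E'
from h import *
plan([lid(t) for t in np.arange(2.5,60.1,2.5)],step=3,dec=2,start=lid(0))
E
```

```text
20 [[0,-0.18,-0.48,-0.92,0,0],[0,-0.2,-0.48,-0.91,0,0],[0,-0.21,-0.48,-0.92,0,0],[0,-0.22,-0.47,-0.92,0,0],[0,-0.23,-0.46,-0.91,0,0],[0,-0.25,-0.45,-0.92,0,0],[0,-0.26,-0.45,-0.92,0,0],[0,-0.27,-0.44,-0.91,0,0],[0,-0.29,-0.43,-0.92,0,0],[0,-0.29,-0.43,-0.92,0,0],[0,-0.31,-0.41,-0.91,0,0],[0,-0.32,-0.41,-0.92,0,0],[0,-0.33,-0.4,-0.92,0,0],[0,-0.34,-0.39,-0.91,0,0],[0,-0.36,-0.38,-0.92,0,0],[0,-0.36,-0.36,-0.92,0,0],[0,-0.37,-0.36,-0.91,0,0],[0,-0.38,-0.35,-0.92,0,0],[0,-0.39,-0.34,-0.92,0,0],[0,-0.4,-0.33,-0.91,0,0]]
4 [[0,-0.41,-0.31,-0.92,0,0],[0,-0.42,-0.31,-0.92,0,0],[0,-0.43,-0.29,-0.91,0,0],[0,-0.43,-0.28,-0.92,0,0]]
```

{"op": "play_rows", "data": {"plan": [[0,-0.18,-0.48,-0.92,0,0],[0,-0.2,-0.48,-0.92,0,0],[0,-0.21,-0.48,-0.92,0,0],[0,-0.22,-0.47,-0.92,0,0],[0,0,0,0,0,0]]}}

```text
clock: 25.65
tool_pos: [0.5548, -0.0482, 0.2085]
orientation: [176.0, -0.0, -93.3]
force: [-7.3, 1.4, -1.6]
opening: 0.0092
gripper_force: 30.0
```

Run:
```python
from h import *
o=get_obs();print(o['tool_pos'],o['orientation'],o['force'],o['opening'],angle(o))
```

```text
[ 0.55480125 -0.04817431  0.20851326] [ 1.76010897e+02 -1.73899502e-02 -9.32867154e+01] [-7.3357392   1.35130696 -1.58290276] 0.00915239627192524 (np.float64(9.546469850807727), np.float64(0.11910976477566858))
```

{"op": "play_rows", "data": {"plan": [[0,-0.23,-0.46,-0.92,0,0],[0,-0.25,-0.45,-0.92,0,0],[0,-0.26,-0.45,-0.92,0,0],[0,-0.27,-0.44,-0.92,0,0],[0,-0.29,-0.43,-0.92,0,0],[0,-0.29,-0.43,-0.92,0,0],[0,-0.31,-0.41,-0.92,0,0],[0,-0.32,-0.41,-0.92,0,0],[0,-0.33,-0.4,-0.92,0,0],[0,-0.34,-0.39,-0.92,0,0],[0,-0.36,-0.38,-0.92,0,0],[0,0,0,0,0,0]]}}

```text
clock: 26.65
tool_pos: [0.5931, -0.0504, 0.2512]
orientation: [165.9, -0.0, -93.2]
force: [-12.4, 3.7, 11.2]
opening: 0.0087
gripper_force: 30.0
```

Run:
```python
from h import *
o=get_obs();print(o['tool_pos'],o['orientation'],o['force'],o['opening'],angle(o),o['joint_pos'])
```

```text
[ 0.59313624 -0.05035077  0.25121156] [ 1.65870638e+02 -4.13199928e-02 -9.32295825e+01] [-12.40840575   3.65748468  11.19757266] 0.008687689816284143 (np.float64(37.401843877363895), np.float64(0.12007058788463466)) [ 11.65671705  21.44821756   2.82726736  -3.56995152 -85.07184593
 -14.15747217]
```

{"op": "play_rows", "data": {"plan": [[0,0.04,-0.2,0,0,0],[0,-0.36,-0.36,-0.92,0,0],[0,-0.37,-0.36,-0.92,0,0],[0,-0.38,-0.35,-0.92,0,0],[0,0,0,0,0,0]]}}

```text
clock: 27.07
tool_pos: [0.6078, -0.0512, 0.2599]
orientation: [163.2, -0.0, -93.2]
force: [-7.9, 1.8, 3.6]
opening: 0.0088
gripper_force: 30.0
```

Run:
```python
from h import *
o=get_obs();print(o['tool_pos'],o['orientation'],o['force'],o['opening'],angle(o))
```

```text
[ 0.60782386 -0.05120699  0.25993171] [ 1.63220233e+02 -3.61529417e-02 -9.32457177e+01] [-7.93149004  1.82377508  3.59497413] 0.008793302122142702 (np.float64(45.574605127357124), np.float64(0.12055653654153685))
```

{"op": "play_rows", "data": {"plan": [[0,-0.37,-0.36,-0.92,0,0],[0,-0.38,-0.36,-0.92,0,0],[0,-0.39,-0.35,-0.92,0,0],[0,-0.4,-0.34,-0.92,0,0],[0,-0.41,-0.33,-0.92,0,0],[0,0,0,0,0,0],[0,0,0,0,0,0]]}}

```text
clock: 27.65
tool_pos: [0.6324, -0.0526, 0.2691]
orientation: [158.8, -0.0, -93.3]
force: [-2.4, -2.0, -7.2]
opening: 0.009
gripper_force: 30.0
```

Run:
```python
from h import *
from scipy.optimize import least_squares
o=get_obs();print(o['tool_pos'],o['orientation'],o['force'],o['opening'],angle(o))
P=[((.54686,-.0477,.19044),(179.92,0,-93.26)),((.5548,-.04817,.20851),(176.01,-.02,-93.29)),((.59314,-.05035,.25121),(165.87,-.04,-93.23)),((.60782,-.05121,.25993),(163.22,-.04,-93.25)),(o['tool_pos'],o['orientation'])]
h0=HG@ex
def f(v):
    r=[]
    for p,e in P:
        b=np.array(p)-R.from_euler('xyz',e,degrees=True).apply([0,0,v[1]]); r.append(np.hypot(b@ex-h0-v[0],b[2]-.152-v[2])-.11893)
    return np.array(r+[.1*v[2],.1*(v[1]-.0016)])
q=least_squares(f,[0,0.0016,0]); print(q.x*1000,q.fun*1000)
for v in (q.x,np.array([-.0015,.0016,0])):
  for p,e in P:
    b=np.array(p)-R.from_euler('xyz',e,degrees=True).apply([0,0,v[1]]); print(round(np.degrees(np.arctan2(b[2]-.152-v[2],-(b@ex-h0-v[0]))-np.arctan2(.04,.112)),2),end=' ')
```

```text
[ 0.63235516 -0.05260808  0.26906051] [ 1.58808663e+02 -1.48418412e-02 -9.32778536e+01] [-2.3818763  -1.98254534 -7.15428339] 0.00896774528586123 (np.float64(58.05676189892126), np.float64(0.12133266395689433))
[ 1.08429835 -0.62857595  0.56741813] [ 0.16830588 -0.06112025 -0.23285829 -0.07136851  0.24461316  0.05674181
 -0.22285759]
-1.43 8.08 36.03 44.27 56.9 0.26 9.9 38.01 46.22 58.75
```

{"op": "play_rows", "data": {"plan": [[0,-0.28,-0.16,-0.6,0,0],[0,0,0,0,0,0],[0,0,0,0,0,0],[0,0,0,0,0,0]]}}

```text
clock: 27.98
tool_pos: [0.6352, -0.0527, 0.2697]
orientation: [158.2, 0.0, -93.3]
force: [-0.8, -3.6, -15.0]
opening: 0.009
gripper_force: 30.0
```

Run:
```python
from h import *
o=get_obs();print(o['clock'],o['tool_pos'],o['orientation'],o['force'],o['opening'],o['gripper_force'],angle(o))
for c in ('scene','top','wrist'):
    snap(c)
    for n,r0 in (('cover_handle',(.112,.04)),('latch_head',(.152,.008))):
        for d in spot_point(c,n)[:2]:
            b=np.array(d['position'])-HG; print(c,n,round(d['score'],2),np.round(d['position'],4),round(np.degrees(np.arctan2(b[2],-b@ex)-np.arctan2(r0[1],r0[0])),1),round(np.hypot(b[2],b@ex),4))
show('scene',['key','tape_small','cover_hinge'])
# sheet's near corners at 58/60/62 deg in scene picture: brightness profile
```

```text
27.9833 [ 0.63521266 -0.05274072  0.26974301] [ 1.58203090e+02  3.77223341e-03 -9.32814818e+01] [ -0.82247303  -3.58352944 -15.03943163] 0.008962148766184237 29.997213184833527 (np.float64(59.450953999813805), np.float64(0.12141722512871839))
scene cover_handle 0.57 [ 0.6319 -0.0543  0.2676] 57.3 0.1187
scene latch_head 0.52 [0.5393 0.381  0.0195] -45.6 0.1959
scene latch_head 0.51 [ 0.5861 -0.0513  0.2869] 58.7 0.1532
top cover_handle 0.72 [ 0.6375 -0.056   0.2689] 60.1 0.1188
top latch_head 0.62 [ 0.6366 -0.0533  0.2706] 76.4 0.1206
top latch_head 0.43 [ 0.5875 -0.0499  0.2885] 59.4 0.154
wrist cover_handle 0.91 [ 0.6345 -0.0554  0.2656] 58.4 0.1161
scene key [([0.5421, 0.3792, 0.0225], 0.6), ([0.6663, 0.3801, -0.0008], 0.18)]
scene tape_small [([0.5561, 0.0975, 0.1565], 0.68)]
scene cover_hinge [([0.6581, -0.0565, 0.1522], 0.75)]
```

{"op": "play_rows", "data": {"plan": [[0,-0.21,0.08,0,0,0],[0,0,0,0,0,0],[0,0,0,0,0,0],[0,0,0,0,0,0]]}}

```text
clock: 28.92
tool_pos: [0.6371, -0.0529, 0.2701]
orientation: [158.3, -0.0, -93.2]
force: [-1.7, -3.8, -10.2]
opening: 0.0092
gripper_force: 30.0
```

Run:
```python
from h import *
o=get_obs();print(o['clock'],o['tool_pos'],o['orientation'],o['force'],o['opening'],o['gripper_force'],angle(o))
for c in ('scene','top','wrist'):
    snap(c)
    for n,r0 in (('cover_handle',(.112,.04)),('latch_head',(.152,.008))):
        for d in spot_point(c,n)[:2]:
            b=np.array(d['position'])-HG; print(c,n,round(d['score'],2),round(np.degrees(np.arctan2(b[2],-b@ex)-np.arctan2(r0[1],r0[0])),1),round(np.hypot(b[2],b@ex),4))
```

```text
28.9167 [ 0.63708604 -0.05287467  0.27012809] [ 1.58288430e+02 -9.18383849e-03 -9.32457187e+01] [ -1.70212943  -3.81968075 -10.22090021] 0.00916195468790099 29.997672736644745 (np.float64(60.35432441985469), np.float64(0.12145678303217071))
scene cover_handle 0.89 58.1 0.122
scene latch_head 0.49 59.2 0.1564
top cover_handle 0.76 60.8 0.1209
top latch_head 0.54 60.2 0.1535
wrist cover_handle 0.88 59.6 0.1165
```

```bash
python3 -c "
from plant import *
print(close_job())"
```

```text
the job is handed in; nothing more can be done
None
```

The latch is turned to its counter-clockwise stop, the key hangs back in its hole in the stand, and the gripper is holding the cover open at about 60 degrees by its handle. I handed the job in at about 29 s.

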